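# Uncover the dish, hang up the fly cover and hold the dish out to the grill

## Robot

A 6-joint arm with a two-finger parallel gripper is mounted at the origin on the work surface. World frame = base frame: x ahead of the robot, y to its left, z up, the work surface at z = 0. Lengths are in m, angles in rad, forces in N, time in s.
With the tool pointing down it reaches from about 0.25 to 0.725 m from the base axis. Payload 9.7 kg.
Tool frame: the origin (TCP) lies midway between the tips of the shut fingers; the grasp point (between the pads) lies 19 mm behind it; z points along the fingers, y is the line along which they close (so a half turn about z gives the same grasp; the last joint's range is limited). The gripper opens to 85 mm and grips with 20 to 120 N. Pads are 22 mm wide; open, the fingers measure 114 mm over their backs; the gripper's body (76 mm by 85 mm) begins 54 mm behind the grasp point. The pads swing forward as they close: fully open they stand 13 mm farther back than shut.
Start: joints at [0, 0.087, 0.176, 1.66, 0, 1.571], TCP at [0.55, -0, 0.231] pointing down, gripper open.
Joint ranges: [-3.13, 3.13], [-0.85, 1.81], [-1.15, 1.24], [-2.2, 2.28], [-1.44, 1.52], [-3.14, 3.14]. Speed limits (rad/s): [2.22, 2.22, 2.57, 3.14, 3.14, 3.14].

## Interface

Orientations are given as a unit quaternion [x, y, z, w].
In Python, from rig import env gives the robot as it stands.
- The arm moves only by the tool carry_out, never from a script. Its argument "commands" is a list of rows, each an object of numbers: "x", "y", "z": the shift along the tool's x, y, z in mm; "rx", "ry", "rz": the turn, a rotation vector about the tool's x, y, z in rad; "grip": the finger opening in mm, from 0 to 85.4. A call has 1 to 20 rows; each row shifts and turns the commanded pose from where the row before left it, along the tool's axes as they then stand; what a row does not reach is not made up. A row lasts 1/8 s, in which the tool goes at most 62.5 mm and 10.7 degrees, less where a joint would pass 70% of its speed; a pose out of reach is approached as far as the arm can. A call with a gripper value outside its range is refused whole. The fingers move at their own pace and stop on an object; "squeeze" is the grip in N (left out, the last holds). Time passes only in rows, so rows that do not move let the fingers close. It gives the time, the measured TCP pose, the force, the opening and the grip force at its end, in the units of the state.
- env.read_state(): the state, without advancing time (a new reading comes with each control period).
- env.capture(name): name is "scene" or "side" or "wrist"; returns a dict with "frame" (420x560x3 uint8, blue, green, red), "fx", "fy", "cx", "cy" (pixels), "k1" (the pictures are not rectified: a ray, as slopes to the right and down, at radius r is drawn at 1 + k1 r^2 times it, then the intrinsics apply), "world_from_camera" (4x4, takes a point from camera to world coordinates); the wrist camera has in their place "tool_from_camera" (4x4, takes a point from camera to tool coordinates, whose origin is the TCP and whose axes are the flange's). Camera axes: x right, y down, z forward; pixel columns grow to the right and rows downward; lengths in m; the calibration is good to about 2 mm. A picture is of the moment at which its call begins: read the wrist's pose just before it. There is no depth.
- env.hand_in(): hands the job in; it is judged then, once.
Trained networks look in a picture, given as the dict that the camera call returned (one of the last four; its "shot" number tells which), for a name from the list of things; names that differ only in an ending like _2 or _b are one class to them, and where a whole thing is asked for, a point or a joint stands for the part that bears it (a point fixed in the world has none). Each returns a list of dicts, best first, with "p" (0 to 1); they miss things now and then, are a little off and sometimes report something else, mostly with a low value. They report only what shows in the picture. A call takes as long as a camera call. They do not tell look-alikes from the thing itself.
- env.look_for(thing, picture): "point" ([x, y, z] in m, in the coordinates of the camera as it stood for that picture, good to about 4 mm: the middle of the surface that is visible of it).
- env.outline_of(thing, picture): "pixels" (420x560 bool, what is visible of it).
The state is a dict: "clock": time; "joint_positions": joint angles; "qd": joint speeds; "effort": joint torques, N m; "eef_pos": TCP position; "eef_rot": TCP orientation; "wrist_force": force on the tool from outside, world axes, zero at the start; "moment": the same for the moment, N m; "opening": finger opening in m; "gripper_force": force on a finger pad.
Only numpy, scipy, OpenCV 4.12 (cv2) and the standard library are available. Lean on these libraries where they do the work, as an engineer would, in place of code of your own. Each camera call takes 0.05 s, during which the arm holds its last target. There are 200 camera calls.

## Task

Serve the cook the potato: lift the mesh fly cover off the white dish and hang it by its handle on the hook of the steel stand, letting go of it. Then take the dish across its sides, lift it straight up clear of the shelf, and only then turn it a quarter turn so that its tab handle points straight across to the grill, keeping it level all the while with the loose potato untouched and resting in the middle of the well. Finish still holding the dish up there, level and steady, potato in the middle, and leave the grinder, spatula, brush and skewer rack where they are.

Things in the scene. Friction and masses are not known exactly. Their poses are not given: they have to be found in the camera images.
- shelf: the folding side shelf of textured grey plastic, fixed, the whole work surface (1060 x 1560 mm); axes as the world's, top at z = 0, origin on the top 0.5 m ahead of the robot
- dish: small white ceramic serving dish, about 0.24 kg, on the shelf under the cover: rounded rectangle 116 mm long (its x), 64 mm wide (its y), 30 mm high, upright 6 mm walls, the long sides flat over their middle 72 mm. A tab handle 38 mm long sticks out at +x; at the start it points away from the robot (world +x, within 0.4 rad). Origin: underside, below the middle of the well; z up
- dish_well (a point): lowest point of the well, 6 mm above the dish's origin; the floor slopes up from here at 9 degrees on all sides, so a ball rests here while the dish is level and moved smoothly. Gripped across its 64 mm width here (fingers outside, tips a few mm above the shelf) the dish is balanced within 8 mm
- dish_tab (a point): middle of the dish's tab handle (32 mm wide, 8 mm thick), 80 mm out from the origin along the dish's +x, 24.5 mm above the dish's underside
- potato_center (a point): centre of the round boiled new potato, a firm ball of 34 mm diameter and about 24 g lying loose in the dish's well; its top is 40 mm above the shelf
- potato: the potato itself; its origin turns with it as it rolls, so go by point potato_center
- cover: stainless mesh fly cover over the dish, about 0.16 kg: see-through wire dome of 190 mm diameter, flat top at 70 mm, and on it an arched handle of 10 mm round wire. The handle's top bar runs along the cover's y, its axis 122 mm above the rim, straight from y = -38 to +38 mm; opening below the bar 82 mm wide, 46 mm high. Origin: centre of the rim's underside, on the shelf; z up
- cover_handle (a point): middle of the handle's top bar (on the bar's axis), 122 mm above the cover's origin. Pinch the bar across (fingers closing along the cover's x); pinch it about 22 mm to one side along y so that the hook has room beside the fingers
- stand: fixed steel hook stand: plate 210 x 130 x 12 mm, post 216 mm high at its x = +140 mm, and an 8 mm round arm that runs from the post towards -x, dips to the seat at x = 0 and ends in an upturned tip at x = -28 mm (top 217 mm above the shelf). Origin: on the shelf below the seat. The hook's open end points along its -x, towards the robot within 0.35 rad
- hook_seat (a point): top of the arm at its lowest point, the seat, 204 mm above the shelf (arm axis at 200 mm, arm 8 mm thick); axes as the stand's. A bar of 10 mm resting there has its axis 5 mm above this point. Bring the handle in from the -x side above the tip with the arm passing under the bar, then lower
- grill_end (a point): a mark on the shelf's top at world (0.50, 0.45, 0), on the grill's side of the work: the gas grill stands beyond the left end of the shelf, its near face an upright plane at y = 0.87 square to world y, so straight across to the grill means along world +y, to the robot's left
- grinder: bystander: clear acrylic pepper grinder with a turning knob, 58 mm diameter, 158 mm tall, upright; origin in its foot
- spatula: bystander: stainless fish spatula with wooden handle, 310 mm long (its x), lying flat, up to 16 mm high; origin in its middle
- brush: bystander: yellow silicone basting brush, 212 mm long (its x), lying flat, 14 mm high; origin near its middle
- skewer_rack: bystander: compact steel skewer rack with six slots, 200 x 104 mm, 72 mm high, three skewers in it that stick out to 150 mm from its middle; origin at its foot
Things that resemble listed ones, but are neither listed nor needed, are in the scene too. Leave any purple look-alike of the stand alone.

How it is judged:
On the way, in this order (a step that is already met when the one before it is completed fails the run):
1. the cover hangs by its handle on the hook, let go of and at rest (x of cover_handle in the frame of hook_seat between -0.03 and 0.06 m and y of cover_handle in the frame of hook_seat between -0.045 and 0.045 m and z of cover_handle in the frame of hook_seat between -0.012 and 0.02 m and contact force between cover and stand above 0.5 N and contact force between cover and shelf below 0.1 N and contact force between cover and the arm below 0.1 N and contact force between cover and the fingers below 0.1 N and linear speed of cover below 0.06 m/s), for 0.3 s.
2. the dish is lifted clear of the shelf in the fingers, not yet turned (height (world z) of dish above 0.04 m and angle between the x axis of dish and the x axis of shelf, either way round below 0.65 rad and contact force between dish and the fingers above 1 N and contact force between dish and shelf below 0.1 N), for 0.1 s.
At the end, for the whole second after the job is handed in: Gripper holds the dish 40 mm or more above the shelf, on nothing else, still, level within 0.1 rad, tab towards the grill (+y) within 0.26 rad, potato within 12 mm of the well's middle; the cover hangs on the hook by its handle, untouched; bystanders within 30 mm of their places (all of step 1 and contact force between dish and the fingers above 1 N and contact force between dish and shelf below 0.1 N and contact force between dish and stand below 0.1 N and contact force between dish and skewer_rack below 0.1 N and height (world z) of dish between 0.04 and 0.4 m and angle between dish's own z axis and vertical below 0.1 rad and angle between the x axis of dish and the y axis of shelf, either way round below 0.26 rad and x of grill_end in the frame of dish above 0 m and horizontal distance between potato_center and dish_well below 0.012 m and distance between potato_center and dish_well below 0.03 m and linear speed of dish below 0.03 m/s and angular speed of dish below 0.2 rad/s and distance of each of grinder, spatula, brush, skewer_rack from where it was at the start of the episode below 0.03 m); the arm keeps its last pose, push and grip.
It fails at once if the potato has left the middle of the well (more than 20 mm off) (horizontal distance between potato_center and dish_well above 0.02 m).
It fails at once if the dish was tipped (more than 0.2 rad) (angle between dish's own z axis and vertical above 0.2 rad).
It fails at once if the fingers pressed on the potato (contact force between potato and the fingers above 0.3 N).
It fails at once if a bystander was pushed away (distance of any of grinder, spatula, brush, skewer_rack from where it was at the start of the episode above 0.03 m).
It also fails if it takes over 61 s, if anything falls off the work surface, if the arm or the gripper's body presses on something with over 40 N, if the wrist force passes 120 N, or if a joint passes its speed limit or range.

## Working session

There is one attempt and no reset: what is moved stays moved. The work goes in short steps, Python scripts to look and compute and a tool call to move; the robot and the scene stay as the last step left them, time stands still between calls to the robot, and variables do not carry over. Pictures are saved under pics/ and viewed, at most 10 in all, crops included, and the job is handed in when it is done.

Besides the shell and the picture viewer there is one more tool, called after "Request:" as name([rows], argument=value, ...), one row to a line, values as JSON. carry_out: Moves the arm, as the interface text tells. Its arguments: {"type":"object","properties":{"commands":{"type":"array"},"squeeze":{"type":"number"}},"required":["commands"]}

```bash
mkdir -p pics; cat > h.py <<'E'
import numpy as np, cv2
from scipy.spatial.transform import Rotation as R
from rig import env
def T(st):
    M=np.eye(4); M[:3,:3]=R.from_quat(st["eef_rot"]).as_matrix(); M[:3,3]=st["eef_pos"]; return M
def cap(n):
    st=env.read_state(); c=env.capture(n)
    c["W"]=T(st)@np.array(c["tool_from_camera"]) if n=="wrist" else np.array(c["world_from_camera"])
    return c
def proj(c,P):
    q=np.linalg.inv(c["W"])@np.append(P,1); a=q[:2]/q[2]; a=a*(1+c["k1"]*(a@a))
    return np.array([c["fx"]*a[0]+c["cx"],c["fy"]*a[1]+c["cy"]])
def onz(c,u,v,z):
    d=np.array([(u-c["cx"])/c["fx"],(v-c["cy"])/c["fy"]]); a=d.copy()
    for _ in range(20): a=d/(1+c["k1"]*(a@a))
    r=c["W"][:3,:3]@np.append(a,1); o=c["W"][:3,3]
    return o+r*(z-o[2])/r[2]
def look(c,t):
    out=[]
    for d in env.look_for(t,c):
        p=(c["W"]@np.append(d["point"],1))[:3]; out.append((round(d["p"],2),p.round(3).tolist(),proj(c,p).round().tolist()))
    return out
E
python3 - <<'E'
from h import *
st=env.read_state(); print(st["eef_pos"],st["eef_rot"],st["clock"])
for n in ["scene","side","wrist"]:
    c=cap(n); cv2.imwrite(f"pics/{n}0.png",c["frame"]); print(n,c["W"].round(3).tolist(),c["fx"],c["k1"])
    for t in ["cover","cover_handle","stand","hook_seat","dish","dish_tab","potato","grinder","spatula","brush","skewer_rack"]:
        print(t,look(c,t))
E
```

```text
[ 5.49756820e-01 -1.75289860e-06  2.30561061e-01] [ 7.07094388e-01  7.07118841e-01 -4.88772004e-04 -4.82574351e-04] 0.0
scene [[0.804, 0.485, -0.344, 0.875], [0.595, -0.667, 0.449, -0.528], [-0.012, -0.566, -0.825, 1.068], [0.0, 0.0, 0.0, 1.0]] 398.8761146272875 -0.04170970487776289
cover [(0.66, [0.568, -0.267, 0.054], [252.0, 305.0])]
cover_handle [(0.62, [0.563, -0.268, 0.054], [250.0, 304.0])]
stand [(0.73, [0.277, -0.262, 0.011], [179.0, 254.0]), (0.57, [0.602, 0.253, 0.015], [359.0, 193.0])]
hook_seat [(0.85, [0.601, 0.248, 0.012], [358.0, 195.0]), (0.63, [0.276, -0.263, 0.013], [178.0, 254.0])]
dish []
dish_tab []
potato []
grinder [(0.65, [0.763, -0.021, 0.115], [366.0, 266.0])]
spatula [(0.95, [0.533, 0.451, 0.001], [370.0, 151.0])]
brush [(0.63, [0.423, -0.011, 0.013], [268.0, 221.0])]
skewer_rack [(0.66, [0.358, -0.565, 0.047], [114.0, 349.0])]
side [[-0.766, -0.467, 0.441, -0.105], [-0.643, 0.562, -0.52, 0.652], [-0.005, -0.682, -0.731, 1.084], [0.0, 0.0, 0.0, 1.0]] 429.120479577109 -0.047903158586321805
cover [(0.65, [0.527, -0.223, 0.052], [303.0, 193.0])]
cover_handle 
[... 457 characters left out ...]
wer_rack [(0.6, [0.421, -0.495, 0.044], [371.0, 168.0])]
wrist [[1.0, 0.001, -0.0, 0.55], [0.001, -0.957, -0.289, 0.074], [-0.001, 0.289, -0.957, 0.374], [0.0, 0.0, 0.0, 1.0]] 339.3280256700289 0.019787315799749215
cover [(0.64, [0.552, -0.193, 0.038], [282.0, 344.0])]
cover_handle [(0.89, [0.554, -0.187, 0.038], [284.0, 340.0])]
stand [(0.83, [0.519, 0.169, 0.011], [248.0, -0.0]), (0.76, [0.294, -0.187, 0.012], [73.0, 326.0]), (0.55, [0.548, 0.027, 0.004], [279.0, 152.0])]
hook_seat [(0.92, [0.518, 0.163, 0.01], [247.0, 8.0])]
dish []
dish_tab []
potato []
grinder [(0.91, [0.738, 0.004, 0.099], [508.0, 194.0])]
spatula []
brush [(0.91, [0.415, -0.006, 0.014], [156.0, 184.0])]
skewer_rack []
```

View pics/scene0.png

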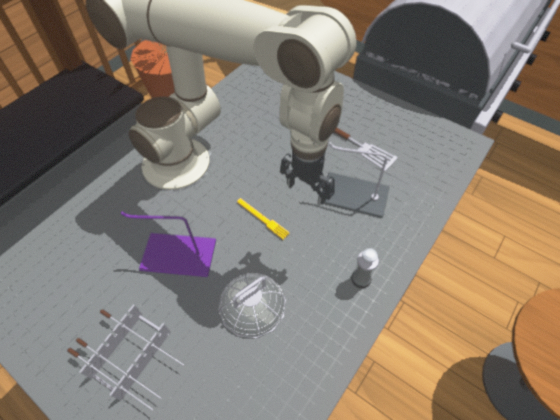

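View pics/side0.png

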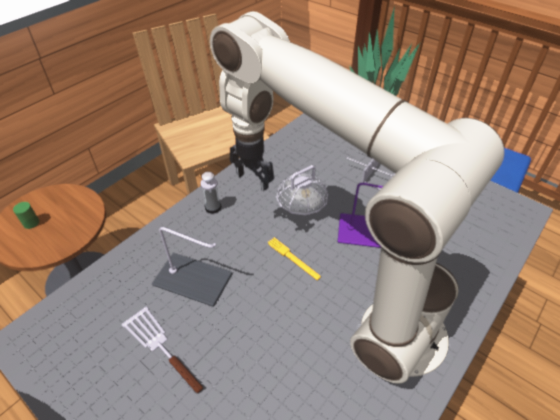

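The scene view shows the cover at (250,304) (side view 302,193). The steel stand is at (358,195), with its hook arm ending near (332,149). In the side view its arm runs from (163,230) to (213,245). Possible mix-ups:
- **Stand:** the purple one at (179,254) is the look-alike. I choose the steel one.
- **Cover:** I see only one.

I'll check both in close crops.

```bash
python3 - <<'E'
import cv2,numpy as np
s=cv2.imread("pics/scene0.png"); d=cv2.imread("pics/side0.png")
def crop(im,x,y,w=100,h=75): return cv2.resize(im[y:y+h,x:x+w],(400,300),interpolation=cv2.INTER_CUBIC)
cv2.imwrite("pics/crop1.png",np.vstack([np.hstack([crop(s,205,262),crop(d,255,150)]),np.hstack([crop(s,305,135),crop(d,140,220)])]))
E
```

```text
(no output)
```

View pics/crop1.png

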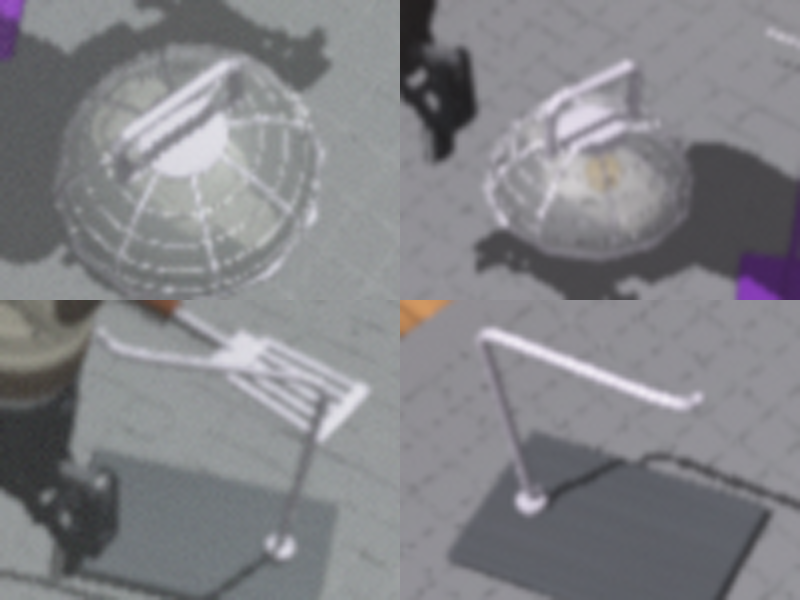

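The cover has the white dish beneath it, and its handle bar runs (236,296)-(263,278) in the scene view. The steel stand has its post base at (375,196) and its tip at (330,144); in the side view these are (172,270) and (214,244).

```bash
python3 - <<'E'
from h import *
s=cap("scene"); d=cap("side")
for n,a,b,z in [("barA",(236.2,295.7),(293,175.7),.122),("barB",(263,278.2),(313,166.5),.122),("postbase",(375,196.2),(172.5,270.5),.012),("posttop",(385.5,158.7),(161.75,228.75),.214),("tip",(330,143.75),(214.5,244.2),.214)]:
    print(n,onz(s,*a,z).round(4),onz(d,*b,z).round(4))
E
```

```text
barA [ 0.542  -0.2884  0.122 ] [ 0.5632 -0.2087  0.122 ]
barB [ 0.5669 -0.2105  0.122 ] [ 0.54  -0.29   0.122]
postbase [0.6482 0.2751 0.012 ] [0.6509 0.271  0.012 ]
posttop [0.6511 0.2565 0.214 ] [0.6387 0.2701 0.214 ]
tip [0.4916 0.2128 0.214 ] [0.4889 0.2158 0.214 ]
```

Request:
carry_out([
  {"x": -30, "grip": 60},
  {"x": -45},
  {"x": -45},
  {"x": -45},
  {"x": -45},
  {"x": -40, "rz": 0.1},
  {"x": -19, "y": -5, "rz": 0.1},
  {"z": 15, "rz": 0.095},
  {"z": 10},
  {},
  {},
  {},
])

```text
validation failed for argument at $.co...
```

```bash
python3 - <<'E'
from h import *
st=env.read_state(); print(st["eef_pos"],st["clock"],st["opening"])
c=cap("wrist"); cv2.imwrite("pics/w1.png",cv2.resize(c["frame"],(784,588)))
for t in ["cover","cover_handle","dish","potato"]: print(t,look(c,t))
for P in [(.542,-.2875,.122),(.565,-.210,.122),(.547,-.2706,.122),(.5535,-.249,.122)]: print(proj(c,P)*1.4)
s=cap("scene");d=cap("side");cv2.imwrite("pics/s1.png",s["frame"]);cv2.imwrite("pics/d1.png",d["frame"])
E
```

```text
[5.49995056e-01 5.24180578e-06 2.31268652e-01] 1.9 0.08498393481818334
cover [(0.67, [0.548, -0.19, 0.038], [279.0, 342.0])]
cover_handle [(0.94, [0.55, -0.19, 0.039], [281.0, 343.0])]
dish []
potato []
[381.86309282 672.80292033]
[415.33172979 587.30394449]
[388.79134299 655.00944184]
[398.07498939 631.6010778 ]
```

View pics/w1.png

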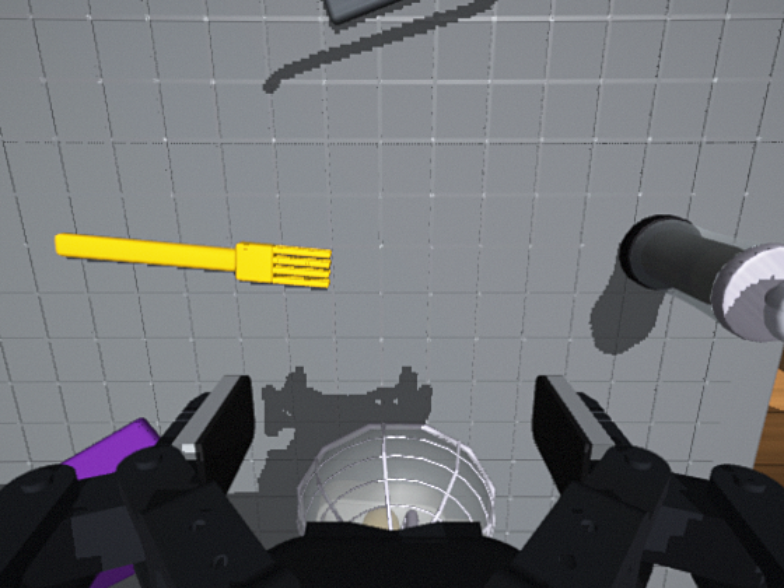

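The move was refused, probably because of the empty rows. The wrist view shows the dome under the gripper at (395,490), the grinder at right and the brush at left. I'll use filled rows.

Request:
carry_out([
  {"x": -30, "grip": 60},
  {"x": -45},
  {"x": -45},
  {"x": -45},
  {"x": -45},
  {"x": -40, "rz": 0.1},
  {"x": -19, "y": -5, "rz": 0.1},
  {"z": 15, "rz": 0.095},
  {"z": 10},
  {"z": 0},
  {"z": 0},
])

```text
validation failed for argument at $.co...
```

Request:
carry_out([
  {"x": -30, "y": 0, "z": 0, "rx": 0, "ry": 0, "rz": 0, "grip": 60},
])

```text
clock: 2.38
eef_pos: [0.5501, -0.0292, 0.2313]
eef_rot: [0.706, 0.708, 0.0, -0.0]
wrist_force: [0.5, 0.2, 0.2]
opening: 0.0696
gripper_force: 0.0
```

Request:
carry_out([
  {"x": -45, "y": 0, "z": 0, "rx": 0, "ry": 0, "rz": 0, "grip": 60},
  {"x": -45, "y": 0, "z": 0, "rx": 0, "ry": 0, "rz": 0, "grip": 60},
  {"x": -45, "y": 0, "z": 0, "rx": 0, "ry": 0, "rz": 0, "grip": 60},
  {"x": -45, "y": 0, "z": 0, "rx": 0, "ry": 0, "rz": 0, "grip": 60},
  {"x": -40, "y": 0, "z": 0, "rx": 0, "ry": 0, "rz": 0, "grip": 60},
  {"x": -20, "y": -3, "z": 0, "rx": 0, "ry": 0, "rz": 0.1, "grip": 60},
  {"x": 0, "y": 0, "z": 15, "rx": 0, "ry": 0, "rz": 0.1, "grip": 60},
  {"x": 0, "y": 0, "z": 10, "rx": 0, "ry": 0, "rz": 0.09, "grip": 60},
  {"x": 0, "y": 0, "z": 0, "rx": 0, "ry": 0, "rz": 0, "grip": 60},
  {"x": 0, "y": 0, "z": 0, "rx": 0, "ry": 0, "rz": 0, "grip": 60},
])

```text
clock: 3.62
eef_pos: [0.5471, -0.27, 0.2068]
eef_rot: [0.801, 0.598, 0.0, 0.0]
wrist_force: [-0.2, -0.2, 0.4]
opening: 0.0599
gripper_force: 0.0
```

```bash
python3 - <<'E'
from h import *
st=env.read_state(); print(st["eef_pos"],st["clock"],st["opening"])
c=cap("wrist"); cv2.imwrite("pics/w2.png",cv2.resize(c["frame"],(784,588)))
for t in ["cover","cover_handle"]: print(t,look(c,t))
for P in [(.542,-.2875,.122),(.565,-.210,.122),(.547,-.2706,.122),(.5535,-.249,.122)]: print(proj(c,P)*1.4)
s=cap("scene");d=cap("side");cv2.imwrite("pics/s2.png",s["frame"]);cv2.imwrite("pics/d2.png",d["frame"])
E
```

```text
[ 0.54709436 -0.26996682  0.20681346] 3.625 0.05986545441132044
cover [(0.77, [0.554, -0.24, 0.056], [279.0, 158.0])]
cover_handle [(0.75, [0.558, -0.234, 0.057], [281.0, 151.0])]
[393.58817338 335.85018534]
[393.92649886 173.86996525]
[393.62642956 303.25718499]
[393.8923914  259.46738581]
```

View pics/w2.png

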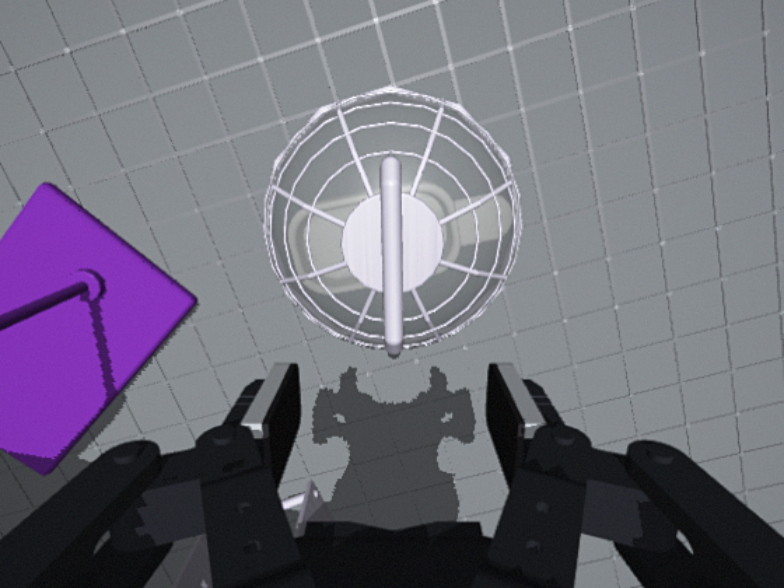

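The wrist view shows the bar from (390,157) to (394,353), midway between the pads and along their midline. Predicted and seen positions agree to about 2 mm, so I'll lower and pinch.

Request:
carry_out([
  {"x": 0, "y": 0, "z": 30, "rx": 0, "ry": 0, "rz": 0, "grip": 60},
  {"x": 0, "y": 0, "z": 30, "rx": 0, "ry": 0, "rz": 0, "grip": 60},
  {"x": 0, "y": 0, "z": 26, "rx": 0, "ry": 0, "rz": 0, "grip": 60},
  {"x": 0, "y": 0, "z": 18, "rx": 0, "ry": 0, "rz": 0, "grip": 60},
  {"x": 0, "y": 0, "z": 0, "rx": 0, "ry": 0, "rz": 0, "grip": 60},
  {"x": 0, "y": 0, "z": 0, "rx": 0, "ry": 0, "rz": 0, "grip": 5},
  {"x": 0, "y": 0, "z": 0, "rx": 0, "ry": 0, "rz": 0, "grip": 5},
  {"x": 0, "y": 0, "z": 0, "rx": 0, "ry": 0, "rz": 0, "grip": 5},
  {"x": 0, "y": 0, "z": 0, "rx": 0, "ry": 0, "rz": 0, "grip": 5},
  {"x": 0, "y": 0, "z": 0, "rx": 0, "ry": 0, "rz": 0, "grip": 5},
  {"x": 0, "y": 0, "z": 0, "rx": 0, "ry": 0, "rz": 0, "grip": 5},
], squeeze=80)

```text
clock: 5.25
eef_pos: [0.5474, -0.2702, 0.1033]
eef_rot: [0.802, 0.598, 0.0, 0.001]
wrist_force: [-1.0, 0.3, 5.3]
opening: 0.0075
gripper_force: 78.2
```

Request:
carry_out([
  {"x": 0, "y": 0, "z": -10, "rx": 0, "ry": 0, "rz": 0, "grip": 5},
  {"x": 0, "y": 0, "z": -20, "rx": 0, "ry": 0, "rz": 0, "grip": 5},
  {"x": 0, "y": 0, "z": -20, "rx": 0, "ry": 0, "rz": 0, "grip": 5},
  {"x": 0, "y": 0, "z": -20, "rx": 0, "ry": 0, "rz": 0, "grip": 5},
  {"x": 0, "y": 0, "z": -20, "rx": 0, "ry": 0, "rz": 0, "grip": 5},
  {"x": 0, "y": 0, "z": -15, "rx": 0, "ry": 0, "rz": 0, "grip": 5},
  {"x": 0, "y": 0, "z": -10, "rx": 0, "ry": 0, "rz": 0, "grip": 5},
  {"x": 0, "y": 0, "z": 0, "rx": 0, "ry": 0, "rz": 0, "grip": 5},
])

```text
clock: 6.25
eef_pos: [0.5472, -0.2701, 0.2178]
eef_rot: [0.802, 0.598, 0.0, 0.0]
wrist_force: [-0.4, 0.7, -2.0]
opening: 0.0075
gripper_force: 78.0
```

```bash
python3 - <<'E'
from h import *
st=env.read_state(); print(st["eef_pos"],st["clock"],st["opening"],st["wrist_force"])
c=cap("wrist"); s=cap("scene");d=cap("side")
for P in [(.517,.224,.204),(.547,-.2706,.237),(.5535,-.249,.237)]: print(proj(c,P),proj(s,P),proj(d,P))
def crop(im,x,y,w,h,W,H): return cv2.resize(im[y:y+h,x:x+w],(W,H),interpolation=cv2.INTER_CUBIC)
A=crop(s["frame"],190,220,130,150,390,450);B=crop(d["frame"],250,90,130,150,390,450)
cv2.imwrite("pics/c3.png",np.hstack([A,B]))
for k in (s,d): print(look(k,"dish"),look(k,"potato"),look(k,"dish_tab"))
E
```

```text
[ 0.54720616 -0.27010546  0.21776448] 6.25 0.007450702498240164 [-0.38483892  0.71551323 -2.03155121]
[ -6010.48753244 -15374.10779144] [339.04763749 147.59327087] [205.35792893 243.18348199]
[281.15674888 294.94178701] [237.53048296 271.53546984] [309.51237849 141.35480323]
[281.36766034 243.97861707] [245.6892679  266.19939884] [303.84021422 143.7133313 ]
[(0.5, [0.624, -0.273, 0.027], [267.0, 322.0])] [] []
[(0.77, [0.518, -0.241, 0.017], [308.0, 199.0]), (0.47, [0.533, -0.216, 0.16], [302.0, 170.0])] [(0.5, [0.534, -0.241, 0.031], [305.0, 194.0]), (0.23, [0.585, 0.251, 0.013], [192.0, 278.0])] [(0.74, [0.521, -0.245, 0.016], [308.0, 198.0])]
```

View pics/c3.png

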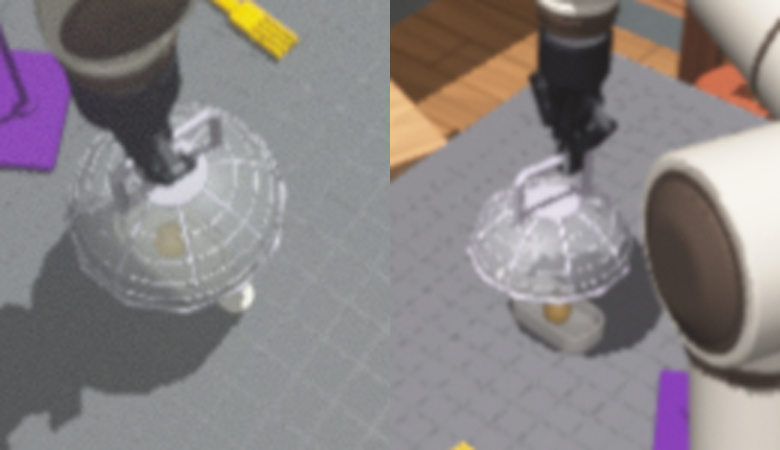

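The cover is lifted level in the fingers, with the dish and potato below it undisturbed. I'll carry it to the pre-hang pose in front of the hook tip.

Request:
carry_out([
  {"x": 12, "y": -8, "z": 0, "rx": 0, "ry": 0, "rz": 0, "grip": 5},
  {"x": 25, "y": -16, "z": 0, "rx": 0, "ry": 0, "rz": 0, "grip": 5},
  {"x": 34, "y": -22, "z": 0, "rx": 0, "ry": 0, "rz": 0, "grip": 5},
  {"x": 40, "y": -26, "z": 0, "rx": 0, "ry": 0, "rz": 0, "grip": 5},
  {"x": 40, "y": -26, "z": 0, "rx": 0, "ry": 0, "rz": 0, "grip": 5},
  {"x": 40, "y": -26, "z": 0, "rx": 0, "ry": 0, "rz": 0, "grip": 5},
  {"x": 40, "y": -26, "z": 0, "rx": 0, "ry": 0, "rz": 0, "grip": 5},
  {"x": 40, "y": -26, "z": 0, "rx": 0, "ry": 0, "rz": 0, "grip": 5},
  {"x": 40, "y": -26, "z": 0, "rx": 0, "ry": 0, "rz": 0, "grip": 5},
  {"x": 34, "y": -22, "z": 0, "rx": 0, "ry": 0, "rz": 0, "grip": 5},
  {"x": 25, "y": -16, "z": 0, "rx": 0, "ry": 0, "rz": 0, "grip": 5},
  {"x": 12, "y": -5, "z": 0, "rx": 0, "ry": 0, "rz": -0.04, "grip": 5},
  {"x": 0, "y": 0, "z": 0, "rx": 0, "ry": 0, "rz": -0.1, "grip": 5},
  {"x": 0, "y": 0, "z": 0, "rx": 0, "ry": 0, "rz": -0.12, "grip": 5},
  {"x": 0, "y": 0, "z": 0, "rx": 0, "ry": 0, "rz": -0.12, "grip": 5},
  {"x": 0, "y": 0, "z": 0, "rx": 0, "ry": 0, "rz": -0.12, "grip": 5},
  {"x": 0, "y": 0, "z": 0, "rx": 0, "ry": 0, "rz": -0.1, "grip": 5},
  {"x": 0, "y": 0, "z": 0, "rx": 0, "ry": 0, "rz": -0.036, "grip": 5},
  {"x": 0, "y": 0, "z": 0, "rx": 0, "ry": 0, "rz": 0, "grip": 5},
])

```text
clock: 9.07
eef_pos: [0.4214, 0.1659, 0.2173]
eef_rot: [0.575, 0.818, 0.0, 0.0]
wrist_force: [0.5, -0.2, -2.0]
opening: 0.0071
gripper_force: 78.0
```

```bash
python3 - <<'E'
from h import *
st=env.read_state(); print(st["eef_pos"],R.from_quat(st["eef_rot"]).as_matrix().round(3).tolist(),st["clock"],st["opening"],st["wrist_force"])
c=cap("wrist"); s=cap("scene");d=cap("side")
for P in [(.517,.224,.204),(.490,.214,.214),(.649,.272,.012)]: print(proj(c,P),proj(s,P),proj(d,P))
cv2.imwrite("pics/c4.png",np.hstack([cv2.resize(c["frame"],(400,300)),np.zeros((300,0,3),np.uint8)]))
def crop(im,x,y): return cv2.resize(im[y:y+150,x:x+200],(400,300),interpolation=cv2.INTER_CUBIC)
W=cv2.resize(c["frame"],(400,300))
cv2.imwrite("pics/c4.png",np.vstack([np.hstack([W,crop(s["frame"],230,100)]),np.hstack([crop(d["frame"],130,180),W*0])]))
for k in (s,d):
    for t in ("dish","potato","dish_tab"): print(t,look(k,t))
cv2.imwrite("pics/s4.png",s["frame"]);cv2.imwrite("pics/d4.png",d["frame"])
E
```

```text
[0.42144293 0.16593173 0.217309  ] [[-0.338, 0.941, 0.0], [0.941, 0.338, -0.0], [-0.0, 0.0, -1.0]] 9.075 0.007099585584127144 [ 0.47565567 -0.17776985 -2.04177626]
[509.66941184 218.10975742] [339.04763749 147.59327087] [205.35792893 243.18348199]
[459.43683833 225.53460398] [329.77234503 143.28487327] [214.70638521 243.58073276]
[527.31663413 158.34071866] [374.76491277 196.93264946] [172.65835765 271.01592707]
dish [(0.97, [0.549, -0.264, 0.015], [248.0, 305.0])]
potato [(0.7, [0.438, -0.201, 0.006], [232.0, 269.0]), (0.57, [0.539, -0.256, 0.041], [246.0, 298.0])]
dish_tab [(0.76, [0.553, -0.257, 0.02], [250.0, 304.0])]
dish [(0.85, [0.545, -0.255, 0.023], [304.0, 192.0])]
potato [(0.57, [0.533, -0.245, 0.033], [306.0, 193.0])]
dish_tab [(0.79, [0.545, -0.258, 0.021], [305.0, 192.0])]
```

View pics/c4.png

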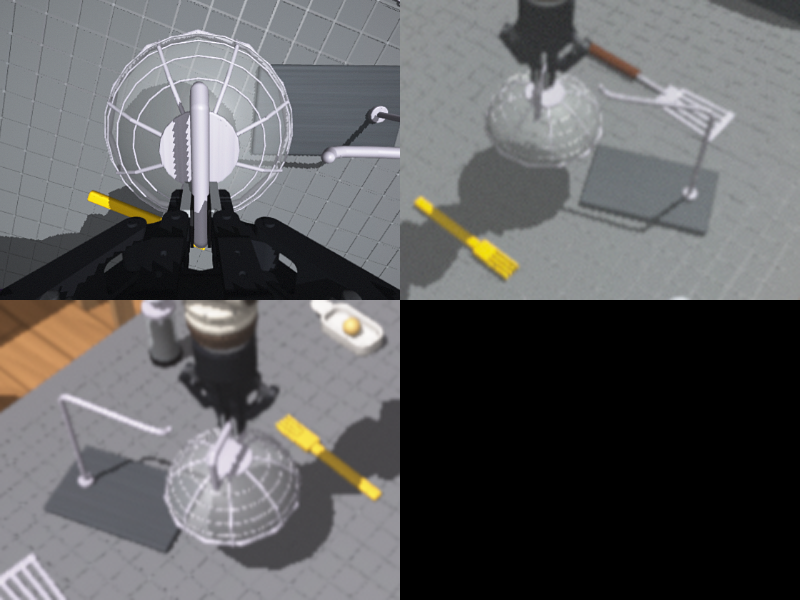

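The wrist view shows the hook tip at (330,155) on the 400-px scale, about 3 mm to +tool-x of the prediction. It lies beside the fingers, level with the opening. The side view shows the uncovered dish and potato. I'll advance along the hook.

Request:
carry_out([
  {"x": 3, "y": 5, "z": 0, "rx": 0, "ry": 0, "rz": 0, "grip": 5},
  {"x": 0, "y": 15, "z": 0, "rx": 0, "ry": 0, "rz": 0, "grip": 5},
  {"x": 0, "y": 15, "z": 0, "rx": 0, "ry": 0, "rz": 0, "grip": 5},
  {"x": 0, "y": 15, "z": 0, "rx": 0, "ry": 0, "rz": 0, "grip": 5},
  {"x": 0, "y": 15, "z": 0, "rx": 0, "ry": 0, "rz": 0, "grip": 5},
  {"x": 0, "y": 15, "z": 0, "rx": 0, "ry": 0, "rz": 0, "grip": 5},
  {"x": 0, "y": 15, "z": 0, "rx": 0, "ry": 0, "rz": 0, "grip": 5},
  {"x": 0, "y": 12, "z": 0, "rx": 0, "ry": 0, "rz": 0, "grip": 5},
  {"x": 0, "y": 4, "z": 0, "rx": 0, "ry": 0, "rz": 0, "grip": 5},
  {"x": 0, "y": 0, "z": 0, "rx": 0, "ry": 0, "rz": 0, "grip": 5},
])

```text
clock: 10.78
eef_pos: [0.5249, 0.2066, 0.2172]
eef_rot: [0.575, 0.818, -0.0, -0.0]
wrist_force: [-0.5, -0.1, -1.6]
opening: 0.0071
gripper_force: 78.1
```

```bash
python3 - <<'E'
from h import *
st=env.read_state(); print(st["eef_pos"],st["opening"],st["wrist_force"])
c=cap("wrist"); s=cap("scene");d=cap("side")
def crop(im,x,y): return cv2.resize(im[y:y+75,x:x+100],(400,300),interpolation=cv2.INTER_CUBIC)
W=cv2.resize(c["frame"],(400,300))
def dish(f,x,y): return crop(f,x,y)
cv2.imwrite("pics/c5.png",np.vstack([np.hstack([W,crop(s["frame"],280,120)]),np.hstack([crop(d["frame"],150,205),crop(d["frame"],255,150)])]))
cv2.imwrite("pics/s5.png",s["frame"]);cv2.imwrite("pics/d5.png",d["frame"])
E
```

```text
[0.52490667 0.20657068 0.21717177] 0.0071480709659168164 [-0.49479568 -0.07560904 -1.57032827]
```

View pics/c5.png

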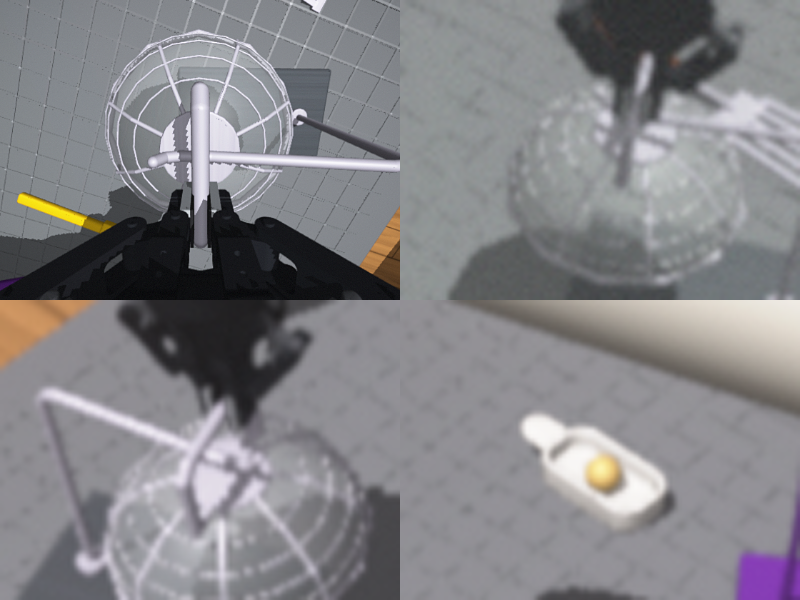

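The hook arm passes through the opening under the bar, with its tip at (155,160) beyond it. The dish is seen clearly in the side crop. I'll lower onto the seat, then release.

Request:
carry_out([
  {"x": 0, "y": 0, "z": 8, "rx": 0, "ry": 0, "rz": 0, "grip": 5},
  {"x": 0, "y": 0, "z": 8, "rx": 0, "ry": 0, "rz": 0, "grip": 5},
  {"x": 0, "y": 0, "z": 6, "rx": 0, "ry": 0, "rz": 0, "grip": 5},
  {"x": 0, "y": 0, "z": 4, "rx": 0, "ry": 0, "rz": 0, "grip": 5},
  {"x": 0, "y": 0, "z": 1, "rx": 0, "ry": 0, "rz": 0, "grip": 5},
  {"x": 0, "y": 0, "z": 0, "rx": 0, "ry": 0, "rz": 0, "grip": 5},
])

```text
clock: 11.68
eef_pos: [0.5249, 0.2066, 0.1904]
eef_rot: [0.575, 0.818, 0.0, 0.0]
wrist_force: [0.0, 0.6, -2.1]
opening: 0.0076
gripper_force: 78.2
```

Request:
carry_out([
  {"x": 0, "y": 0, "z": 1, "rx": 0, "ry": 0, "rz": 0, "grip": 5},
  {"x": 0, "y": 0, "z": 1, "rx": 0, "ry": 0, "rz": 0, "grip": 5},
  {"x": 0, "y": 0, "z": 1, "rx": 0, "ry": 0, "rz": 0, "grip": 5},
  {"x": 0, "y": 0, "z": 0, "rx": 0, "ry": 0, "rz": 0, "grip": 5},
])

```text
clock: 12.18
eef_pos: [0.5251, 0.2066, 0.189]
eef_rot: [0.575, 0.818, 0.001, 0.001]
wrist_force: [-1.3, -2.2, 9.1]
opening: 0.0071
gripper_force: 79.5
```

Request:
carry_out([
  {"x": 0, "y": 0, "z": -1, "rx": 0, "ry": 0, "rz": 0, "grip": 5},
  {"x": 0, "y": 0, "z": 0, "rx": 0, "ry": 0, "rz": 0, "grip": 5},
  {"x": 0, "y": 0, "z": 0, "rx": 0, "ry": 0, "rz": 0, "grip": 20},
  {"x": 0, "y": 0, "z": 0, "rx": 0, "ry": 0, "rz": 0, "grip": 36},
  {"x": 0, "y": 0, "z": 0, "rx": 0, "ry": 0, "rz": 0, "grip": 40},
  {"x": 0, "y": 0, "z": 0, "rx": 0, "ry": 0, "rz": 0, "grip": 40},
  {"x": 0, "y": 0, "z": -10, "rx": 0, "ry": 0, "rz": 0, "grip": 40},
  {"x": 0, "y": 0, "z": -20, "rx": 0, "ry": 0, "rz": 0, "grip": 40},
  {"x": 0, "y": 0, "z": -30, "rx": 0, "ry": 0, "rz": 0, "grip": 40},
  {"x": 0, "y": 0, "z": -30, "rx": 0, "ry": 0, "rz": 0, "grip": 40},
  {"x": 0, "y": 0, "z": -10, "rx": 0, "ry": 0, "rz": 0, "grip": 40},
  {"x": 0, "y": 0, "z": 0, "rx": 0, "ry": 0, "rz": 0, "grip": 40},
])

```text
clock: 13.68
eef_pos: [0.5251, 0.2067, 0.2885]
eef_rot: [0.575, 0.818, 0.0, 0.0]
wrist_force: [0.6, -0.4, 0.1]
opening: 0.0401
gripper_force: 0.0
```

```bash
python3 - <<'E'
from h import *
st=env.read_state(); print(st["eef_pos"],st["opening"],st["wrist_force"],st["clock"])
c=cap("wrist"); s=cap("scene");d=cap("side")
def crop(im,x,y): return cv2.resize(im[y:y+75,x:x+100],(400,300),interpolation=cv2.INTER_CUBIC)
W=cv2.resize(c["frame"],(400,300))
cv2.imwrite("pics/c6.png",np.vstack([np.hstack([W,crop(s["frame"],200,265)]),np.hstack([crop(d["frame"],150,205),crop(d["frame"],255,150)])]))
cv2.imwrite("pics/s6.png",s["frame"]);cv2.imwrite("pics/d6.png",d["frame"])
for n,k in (("s",s),("d",d)):
    for t in ("dish","potato"): print(t,look(k,t))
    o=env.outline_of("dish",k)
    if o:
        m=o[0]["pixels"].astype(np.uint8); ys,xs=np.nonzero(m)
        P=np.array([onz(k,u,v,.028)[:2] for u,v in zip(xs,ys)]); (c0,wh,a)=cv2.minAreaRect((P*1000).astype(np.float32)); print(n,o[0]["p"],len(xs),c0,wh,a)
E
```

```text
[0.5251118  0.20668814 0.28852664] 0.04010902618718246 [ 0.58723142 -0.39075913  0.12615323] 13.675
dish [(0.64, [0.548, -0.265, 0.015], [247.0, 306.0])]
potato []
s 0.88 950 (557.0615234375, -258.4659118652344) (66.91683959960938, 154.4275360107422) 84.0162582397461
dish [(0.9, [0.543, -0.255, 0.022], [305.0, 192.0])]
potato []
d 0.71 538 (552.4178466796875, -245.5741729736328) (84.6996078491211, 165.72152709960938) 85.47383117675781
```

View pics/c6.png

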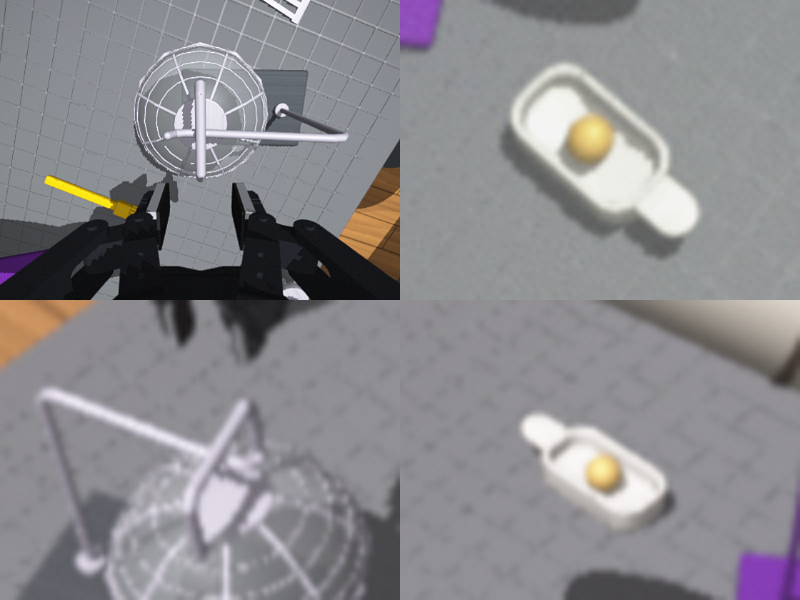

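The cover hangs free on the hook by its handle. The scene view shows the dish with the potato centred at about (247,300) and its tab pointing away from the robot. I'll move above the dish with the fingers across its width.

Request:
carry_out([
  {"x": -20, "y": -7, "z": 0, "rx": 0, "ry": 0, "rz": 0, "grip": 40},
  {"x": -42, "y": -14, "z": 0, "rx": 0, "ry": 0, "rz": 0, "grip": 40},
  {"x": -46, "y": -15, "z": 0, "rx": 0, "ry": 0, "rz": 0, "grip": 40},
  {"x": -46, "y": -15, "z": 0, "rx": 0, "ry": 0, "rz": 0, "grip": 85},
  {"x": -46, "y": -15, "z": 0, "rx": 0, "ry": 0, "rz": 0, "grip": 85},
  {"x": -46, "y": -15, "z": 0, "rx": 0, "ry": 0, "rz": 0, "grip": 85},
  {"x": -46, "y": -15, "z": 0, "rx": 0, "ry": 0, "rz": 0, "grip": 85},
  {"x": -46, "y": -15, "z": 0, "rx": 0, "ry": 0, "rz": 0, "grip": 85},
  {"x": -46, "y": -15, "z": 0, "rx": 0, "ry": 0, "rz": 0, "grip": 85},
  {"x": -35, "y": -13, "z": 0, "rx": 0, "ry": 0, "rz": 0, "grip": 85},
  {"x": -15, "y": -6, "z": 10, "rx": 0, "ry": 0, "rz": 0, "grip": 85},
  {"x": 0, "y": 0, "z": 15, "rx": 0, "ry": 0, "rz": -0.16, "grip": 85},
  {"x": 0, "y": 0, "z": 15, "rx": 0, "ry": 0, "rz": -0.16, "grip": 85},
  {"x": 0, "y": 0, "z": 15, "rx": 0, "ry": 0, "rz": -0.16, "grip": 85},
  {"x": 0, "y": 0, "z": 15, "rx": 0, "ry": 0, "rz": -0.16, "grip": 85},
  {"x": 0, "y": 0, "z": 10, "rx": 0, "ry": 0, "rz": -0.16, "grip": 85},
  {"x": 0, "y": 0, "z": 5, "rx": 0, "ry": 0, "rz": -0.16, "grip": 85},
  {"x": 0, "y": 0, "z": 0, "rx": 0, "ry": 0, "rz": -0.16, "grip": 85},
  {"x": 0, "y": 0, "z": 0, "rx": 0, "ry": 0, "rz": 0, "grip": 85},
  {"x": 0, "y": 0, "z": 0, "rx": 0, "ry": 0, "rz": 0, "grip": 85},
])

```text
clock: 16.62
eef_pos: [0.5354, -0.2507, 0.2032]
eef_rot: [0.054, 0.999, 0.0, -0.0]
wrist_force: [-0.6, -0.6, 0.2]
opening: 0.0854
gripper_force: 0.0
```

```bash
python3 - <<'E'
from h import *
st=env.read_state(); print(st["eef_pos"],st["joint_positions"],st["opening"])
y=T(st)[:3,1]; print("psi",np.arctan2(y[1],y[0]))
c=cap("wrist"); cv2.imwrite("pics/w7.png",cv2.resize(c["frame"],(784,588)))
print(look(c,"dish"),look(c,"potato"))
o=env.outline_of("dish",c)
for e in o[:2]:
    ys,xs=np.nonzero(e["pixels"])
    P=np.array([onz(c,u,v,.028)[:2] for u,v in zip(xs,ys)]); print(e["p"],len(xs),cv2.minAreaRect((P*1000).astype(np.float32)))
hsv=cv2.cvtColor(c["frame"],cv2.COLOR_BGR2HSV)
m=cv2.inRange(hsv,(12,60,100),(32,255,255)); n,l,s,ce=cv2.connectedComponentsWithStats(m)
for i in range(1,n):
    if s[i,4]>60: print("blob",s[i].tolist(),ce[i].round(1)*1.4,onz(c,*ce[i],.023).round(4))
E
```

```text
[ 0.53542395 -0.25072569  0.2032046 ] [-4.37953643e-01  1.78441794e-01  2.22810052e-01  1.61524276e+00
  1.35268679e-05 -3.29865306e-01] 0.08535856307437367
psi 1.4627079881453302
[(0.75, [0.544, -0.254, 0.014], [278.0, 193.0]), (0.19, [0.73, -0.014, 0.007], [503.0, 326.0])] [(0.72, [0.534, -0.25, 0.03], [281.0, 186.0])]
0.61 7423 ((555.9583129882812, -254.2354736328125), (63.90540313720703, 154.47811889648438), 84.6747817993164)
blob [508, 0, 50, 121, 3360] [748.02  85.82] [ 0.449  -0.0196  0.023 ]
blob [503, 71, 12, 50, 153] [712.18 133.56] [ 0.475  -0.0387  0.023 ]
blob [262, 172, 34, 34, 908] [390.32 264.32] [ 0.5379 -0.2525  0.023 ]
```

View pics/w7.png

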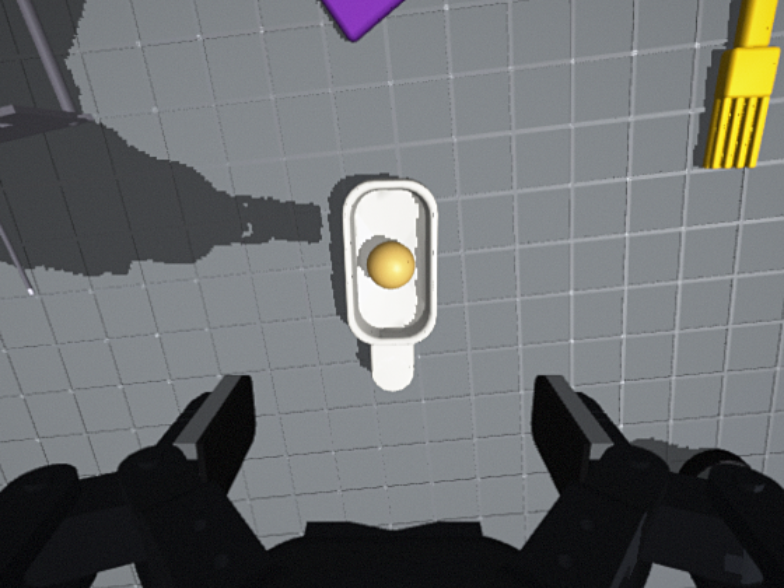

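The wrist view shows the dish body between (344,182) and (437,343) with the tab pointing down at (392,370). The potato is centred at (390,264), so the origin is about (0.537,-0.2525) with yaw about -0.09. I'll align and descend.

Request:
carry_out([
  {"x": -2, "y": -1.5, "z": 20, "rx": 0, "ry": 0, "rz": -0.015, "grip": 85},
  {"x": 0, "y": 0, "z": 30, "rx": 0, "ry": 0, "rz": 0, "grip": 85},
  {"x": 0, "y": 0, "z": 30, "rx": 0, "ry": 0, "rz": 0, "grip": 85},
  {"x": 0, "y": 0, "z": 30, "rx": 0, "ry": 0, "rz": 0, "grip": 85},
  {"x": 0, "y": 0, "z": 30, "rx": 0, "ry": 0, "rz": 0, "grip": 85},
  {"x": 0, "y": 0, "z": 20, "rx": 0, "ry": 0, "rz": 0, "grip": 85},
  {"x": 0, "y": 0, "z": 15, "rx": 0, "ry": 0, "rz": 0, "grip": 85},
  {"x": 0, "y": 0, "z": 15, "rx": 0, "ry": 0, "rz": 0, "grip": 85},
  {"x": 0, "y": 0, "z": 10, "rx": 0, "ry": 0, "rz": 0, "grip": 85},
  {"x": 0, "y": 0, "z": 5, "rx": 0, "ry": 0, "rz": 0, "grip": 85},
  {"x": 0, "y": 0, "z": 0, "rx": 0, "ry": 0, "rz": 0, "grip": 85},
], squeeze=40)

```text
clock: 18.2
eef_pos: [0.5375, -0.2526, -0.0017]
eef_rot: [0.045, 0.999, -0.0, -0.0]
wrist_force: [-0.1, 0.3, 0.3]
opening: 0.085
gripper_force: 0.0
```

```bash
cat >> h.py <<'E'
def blob(c,z):
    m=cv2.inRange(cv2.cvtColor(c["frame"],cv2.COLOR_BGR2HSV),(12,60,100),(32,255,255)); n,l,s,ce=cv2.connectedComponentsWithStats(m)
    for i in range(1,n):
        if s[i,4]>40: print("blob",s[i].tolist(),onz(c,*ce[i],z).round(4))
E
python3 - <<'E'
from h import *
st=env.read_state(); print(st["eef_pos"],st["wrist_force"],R.from_quat(st["eef_rot"]).as_matrix()[:,2])
c=cap("wrist"); cv2.imwrite("pics/w8.png",c["frame"]); blob(c,.023)
g=cv2.cvtColor(c["frame"],cv2.COLOR_BGR2GRAY)
o=env.outline_of("dish",c)
for e in o[:2]:
    ys,xs=np.nonzero(e["pixels"]); 
    P=np.array([onz(c,u,v,.029)[:2] for u,v in zip(xs,ys)]); print(e["p"],len(xs),xs.min(),xs.max(),ys.min(),ys.max(),cv2.minAreaRect((P*1000).astype(np.float32)))
E
```

```text
[ 0.53749749 -0.25258987 -0.0017141 ] [-0.13939175  0.31785836  0.2860294 ] [-2.22243807e-05 -1.78025578e-05 -1.00000000e+00]
blob [239, 267, 83, 84, 5393] [ 0.5402 -0.253   0.023 ]
0.71 30714 190 371 152 385 ((524.688232421875, -251.56573486328125), (63.826133728027344, 94.13482666015625), 84.82998657226562)
```

Request:
carry_out([
  {"x": 0, "y": 0, "z": 0, "rx": 0, "ry": 0, "rz": 0, "grip": 76},
  {"x": 0, "y": 0, "z": 0, "rx": 0, "ry": 0, "rz": 0, "grip": 71},
  {"x": 0, "y": 0, "z": 0, "rx": 0, "ry": 0, "rz": 0, "grip": 69},
  {"x": 0, "y": 0, "z": 0, "rx": 0, "ry": 0, "rz": 0, "grip": 68},
  {"x": 0, "y": 0, "z": 0, "rx": 0, "ry": 0, "rz": 0, "grip": 67},
  {"x": 0, "y": 0, "z": 0, "rx": 0, "ry": 0, "rz": 0, "grip": 66},
  {"x": 0, "y": 0, "z": 0, "rx": 0, "ry": 0, "rz": 0, "grip": 65},
  {"x": 0, "y": 0, "z": 0, "rx": 0, "ry": 0, "rz": 0, "grip": 64},
  {"x": 0, "y": 0, "z": 0, "rx": 0, "ry": 0, "rz": 0, "grip": 63},
  {"x": 0, "y": 0, "z": 0, "rx": 0, "ry": 0, "rz": 0, "grip": 61},
  {"x": 0, "y": 0, "z": 0, "rx": 0, "ry": 0, "rz": 0, "grip": 58},
  {"x": 0, "y": 0, "z": 0, "rx": 0, "ry": 0, "rz": 0, "grip": 55},
  {"x": 0, "y": 0, "z": 0, "rx": 0, "ry": 0, "rz": 0, "grip": 55},
], squeeze=50)

```text
clock: 19.92
eef_pos: [0.5376, -0.2527, -0.0014]
eef_rot: [0.045, 0.999, -0.0, 0.0]
wrist_force: [-1.6, 0.3, 5.7]
opening: 0.0632
gripper_force: 55.8
```

```bash
python3 - <<'E'
from h import *
st=env.read_state(); print(st["eef_pos"],st["wrist_force"],st["opening"],st["gripper_force"])
c=cap("wrist"); cv2.imwrite("pics/w9.png",c["frame"]); blob(c,.023)
E
```

```text
[ 0.53757556 -0.25269293 -0.00138644] [-1.60855247  0.32061635  5.72113308] 0.06320579515012974 55.8330237865448
blob [239, 266, 85, 84, 5365] [ 0.5404 -0.2529  0.023 ]
```

Request:
carry_out([
  {"x": 0, "y": 0, "z": -1, "rx": 0, "ry": 0, "rz": 0, "grip": 55},
  {"x": 0, "y": 0, "z": -2, "rx": 0, "ry": 0, "rz": 0, "grip": 55},
  {"x": 0, "y": 0, "z": -4, "rx": 0, "ry": 0, "rz": 0, "grip": 55},
  {"x": 0, "y": 0, "z": -6, "rx": 0, "ry": 0, "rz": 0, "grip": 55},
  {"x": 0, "y": 0, "z": -8, "rx": 0, "ry": 0, "rz": 0, "grip": 55},
  {"x": 0, "y": 0, "z": -10, "rx": 0, "ry": 0, "rz": 0, "grip": 55},
  {"x": 0, "y": 0, "z": -10, "rx": 0, "ry": 0, "rz": 0, "grip": 55},
  {"x": 0, "y": 0, "z": -10, "rx": 0, "ry": 0, "rz": 0, "grip": 55},
  {"x": 0, "y": 0, "z": -10, "rx": 0, "ry": 0, "rz": 0, "grip": 55},
  {"x": 0, "y": 0, "z": -8, "rx": 0, "ry": 0, "rz": 0, "grip": 55},
  {"x": 0, "y": 0, "z": -6, "rx": 0, "ry": 0, "rz": 0, "grip": 55},
  {"x": 0, "y": 0, "z": -4, "rx": 0, "ry": 0, "rz": 0, "grip": 55},
  {"x": 0, "y": 0, "z": -2, "rx": 0, "ry": 0, "rz": 0, "grip": 55},
  {"x": 0, "y": 0, "z": -1, "rx": 0, "ry": 0, "rz": 0, "grip": 55},
  {"x": 0, "y": 0, "z": 0, "rx": 0, "ry": 0, "rz": 0, "grip": 55},
  {"x": 0, "y": 0, "z": 0, "rx": 0, "ry": 0, "rz": 0, "grip": 55},
], squeeze=60)

```text
clock: 21.98
eef_pos: [0.5374, -0.2525, 0.0801]
eef_rot: [0.045, 0.999, 0.0, -0.0]
wrist_force: [-1.3, 0.0, -1.8]
opening: 0.063
gripper_force: 66.0
```

```bash
python3 - <<'E'
from h import *
st=env.read_state(); print(st["eef_pos"],st["wrist_force"],st["opening"],st["gripper_force"],st["joint_positions"])
c=cap("wrist"); cv2.imwrite("pics/w10.png",c["frame"]); blob(c,.023+.082)
s=cap("scene");d=cap("side")
for k in (s,d): blob(k,.105); print(look(k,"dish"),look(k,"potato"))
E
```

```text
[ 0.53736687 -0.25254854  0.08008531] [-1.3492023   0.00571885 -1.81630301] 0.0629850972696162 65.98916888237 [-4.39326449e-01  1.86087855e-01 -5.71810915e-03  1.37931380e+00
 -2.76386305e-05 -3.49523218e-01]
blob [238, 266, 85, 84, 5363] [ 0.5397 -0.2528  0.105 ]
blob [2, 0, 57, 81, 1589] [-0.9647  0.0874  0.105 ]
blob [57, 0, 46, 68, 1142] [-0.8114  0.2428  0.105 ]
blob [222, 0, 10, 18, 124] [-0.4031  0.7596  0.105 ]
blob [211, 0, 183, 84, 7410] [-0.0453  0.7889  0.105 ]
blob [505, 6, 55, 114, 2796] [0.9146 1.1013 0.105 ]
blob [0, 19, 39, 75, 1182] [-0.8616 -0.049   0.105 ]
blob [113, 66, 21, 21, 223] [-0.4081  0.143   0.105 ]
blob [0, 71, 18, 37, 380] [-0.7176 -0.1797  0.105 ]
blob [327, 112, 233, 308, 38912] [1.0314 0.0785 0.105 ]
blob [252, 211, 38, 29, 378] [ 0.4804 -0.0598  0.105 ]
blob [241, 282, 10, 12, 88] [ 0.5424 -0.2532  0.105 ]
blob [0, 364, 49, 56, 1368] [ 0.2953 -0.779   0.105 ]
[(0.87, [0.573, -0.265, 0.105], [252.0, 298.0])] [(0.66, [0.544, -0.256, 0.122], [245.0, 287.0])]
blob [0, 0, 359, 330, 52772] [ 1.2529 -0.1037  0.105 ]
blob [378, 0, 30, 81, 640] [ 0.8879 -1.
[... 462 characters left out ...]
06] [-0.113  -0.8508  0.105 ]
blob [354, 159, 10, 21, 51] [ 0.4184 -0.397   0.105 ]
blob [303, 172, 9, 9, 62] [ 0.5372 -0.2523  0.105 ]
blob [117, 180, 21, 17, 156] [0.967  0.1813 0.105 ]
blob [440, 185, 120, 235, 13050] [-0.2494 -0.1058  0.105 ]
blob [105, 186, 23, 17, 184] [0.9689 0.2218 0.105 ]
blob [268, 237, 53, 44, 519] [0.3572 0.0518 0.105 ]
blob [406, 283, 15, 13, 50] [ 0.0356 -0.0728  0.105 ]
blob [425, 290, 20, 21, 115] [-0.0232 -0.0824  0.105 ]
blob [0, 370, 38, 50, 976] [0.5823 0.7866 0.105 ]
[(0.72, [0.627, 0.279, 0.015], [176.0, 276.0]), (0.53, [0.517, -0.252, 0.103], [311.0, 179.0])] [(0.53, [0.533, -0.243, 0.11], [306.0, 177.0]), (0.35, [0.743, 0.008, 0.093], [211.0, 193.0])]
```

Request:
carry_out([
  {"x": 0, "y": 0, "z": 0, "rx": 0, "ry": 0, "rz": -0.02, "grip": 55},
  {"x": 0, "y": 0, "z": 0, "rx": 0, "ry": 0, "rz": -0.04, "grip": 55},
  {"x": 0, "y": 0, "z": 0, "rx": 0, "ry": 0, "rz": -0.06, "grip": 55},
  {"x": 0, "y": 0, "z": 0, "rx": 0, "ry": 0, "rz": -0.08, "grip": 55},
  {"x": 0, "y": 0, "z": 0, "rx": 0, "ry": 0, "rz": -0.08, "grip": 55},
  {"x": 0, "y": 0, "z": 0, "rx": 0, "ry": 0, "rz": -0.08, "grip": 55},
  {"x": 0, "y": 0, "z": 0, "rx": 0, "ry": 0, "rz": -0.08, "grip": 55},
  {"x": 0, "y": 0, "z": 0, "rx": 0, "ry": 0, "rz": -0.08, "grip": 55},
  {"x": 0, "y": 0, "z": 0, "rx": 0, "ry": 0, "rz": -0.08, "grip": 55},
  {"x": 0, "y": 0, "z": 0, "rx": 0, "ry": 0, "rz": -0.08, "grip": 55},
  {"x": 0, "y": 0, "z": 0, "rx": 0, "ry": 0, "rz": -0.06, "grip": 55},
  {"x": 0, "y": 0, "z": 0, "rx": 0, "ry": 0, "rz": -0.04, "grip": 55},
  {"x": 0, "y": 0, "z": 0, "rx": 0, "ry": 0, "rz": -0.02, "grip": 55},
  {"x": 0, "y": 0, "z": 0, "rx": 0, "ry": 0, "rz": 0, "grip": 55},
])

```text
clock: 24.08
eef_pos: [0.5375, -0.2526, 0.0803]
eef_rot: [-0.348, 0.938, -0.0, 0.0]
wrist_force: [-0.3, 0.1, -2.1]
opening: 0.0631
gripper_force: 66.0
```

```bash
python3 - <<'E'
from h import *
st=env.read_state(); print(st["eef_pos"],st["opening"],st["gripper_force"],st["joint_positions"])
c=cap("wrist"); blob(c,.023+.082)
E
```

```text
[ 0.53750155 -0.25258311  0.08028723] 0.06305783804339785 65.9581732749939 [-4.39296273e-01  1.85970929e-01 -5.46139794e-03  1.37931195e+00
  6.82202997e-07 -1.14947624e+00]
blob [239, 264, 85, 86, 5657] [ 0.5389 -0.251   0.105 ]
blob [537, 345, 23, 19, 180] [ 0.4837 -0.1531  0.105 ]
blob [544, 356, 16, 25, 196] [ 0.4862 -0.1465  0.105 ]
```

Request:
carry_out([
  {"x": 0, "y": 0, "z": 0, "rx": 0, "ry": 0, "rz": -0.02, "grip": 55},
  {"x": 0, "y": 0, "z": 0, "rx": 0, "ry": 0, "rz": -0.04, "grip": 55},
  {"x": 0, "y": 0, "z": 0, "rx": 0, "ry": 0, "rz": -0.06, "grip": 55},
  {"x": 0, "y": 0, "z": 0, "rx": 0, "ry": 0, "rz": -0.08, "grip": 55},
  {"x": 0, "y": 0, "z": 0, "rx": 0, "ry": 0, "rz": -0.08, "grip": 55},
  {"x": 0, "y": 0, "z": 0, "rx": 0, "ry": 0, "rz": -0.08, "grip": 55},
  {"x": 0, "y": 0, "z": 0, "rx": 0, "ry": 0, "rz": -0.08, "grip": 55},
  {"x": 0, "y": 0, "z": 0, "rx": 0, "ry": 0, "rz": -0.08, "grip": 55},
  {"x": 0, "y": 0, "z": 0, "rx": 0, "ry": 0, "rz": -0.08, "grip": 55},
  {"x": 0, "y": 0, "z": 0, "rx": 0, "ry": 0, "rz": -0.08, "grip": 55},
  {"x": 0, "y": 0, "z": 0, "rx": 0, "ry": 0, "rz": -0.064, "grip": 55},
  {"x": 0, "y": 0, "z": 0, "rx": 0, "ry": 0, "rz": -0.06, "grip": 55},
  {"x": 0, "y": 0, "z": 0, "rx": 0, "ry": 0, "rz": -0.04, "grip": 55},
  {"x": 0, "y": 0, "z": 0, "rx": 0, "ry": 0, "rz": -0.02, "grip": 55},
  {"x": 0, "y": 0, "z": 0, "rx": 0, "ry": 0, "rz": 0, "grip": 55},
  {"x": 0, "y": 0, "z": 0, "rx": 0, "ry": 0, "rz": 0, "grip": 55},
  {"x": 0, "y": 0, "z": 0, "rx": 0, "ry": 0, "rz": 0, "grip": 55},
  {"x": 0, "y": 0, "z": 0, "rx": 0, "ry": 0, "rz": 0, "grip": 55},
])

```text
clock: 26.38
eef_pos: [0.5375, -0.2526, 0.0803]
eef_rot: [0.708, -0.706, -0.0, 0.0]
wrist_force: [-0.4, -0.6, -3.3]
opening: 0.0632
gripper_force: 66.0
```

```bash
python3 - <<'E'
from h import *
st=env.read_state(); M=T(st); print(st["eef_pos"],st["opening"],st["gripper_force"],np.arctan2(M[1,1],M[0,1]),M[:3,2].round(4),np.abs(st["qd"]).max(),st["clock"])
c=cap("wrist"); cv2.imwrite("pics/w11.png",c["frame"]); blob(c,.023+.082)
o=env.outline_of("dish",c)
for e in o[:1]:
    ys,xs=np.nonzero(e["pixels"]); P=np.array([onz(c,u,v,.11)[:2] for u,v in zip(xs,ys)]); print(e["p"],cv2.minAreaRect((P*1000).astype(np.float32)))
s=cap("scene");d=cap("side")
for k in (s,d): print("cover",look(k,"cover"),look(k,"dish"),look(k,"dish_tab"))
def crop(im,x,y): return cv2.resize(im[y:y+110,x:x+130],(390,330),interpolation=cv2.INTER_CUBIC)
W=cv2.resize(c["frame"],(390,293))
cv2.imwrite("pics/c11.png",np.vstack([np.hstack([crop(s["frame"],190,220),crop(d["frame"],245,130)])[:300],np.hstack([W,crop(d["frame"],140,200)[:293]])]))
E
```

```text
[ 0.53745833 -0.25259574  0.08027197] 0.06324408231670467 65.95951080322266 -3.1383578349188688 [-0. -0. -1.] 0.0015524705078379588 26.375
blob [238, 264, 85, 86, 5632] [ 0.537  -0.2502  0.105 ]
0.76 ((536.93896484375, -264.8058776855469), (95.14755249023438, 63.83757781982422), 89.84190368652344)
cover [(0.58, [0.537, 0.19, 0.138], [336.0, 172.0])] [(0.65, [0.538, -0.28, 0.099], [238.0, 296.0])] [(0.87, [0.539, -0.277, 0.103], [239.0, 295.0]), (0.58, [0.446, -0.238, 0.004], [226.0, 280.0]), (0.42, [0.53, 0.19, 0.136], [335.0, 172.0])]
cover [(0.59, [0.49, 0.246, 0.138], [210.0, 268.0])] [(0.6, [0.542, -0.22, 0.101], [300.0, 181.0])] [(0.81, [0.544, -0.224, 0.102], [300.0, 180.0])]
```

```bash
ls pics | wc -l
```

```text
26
```

The dish is held still with its long axis along y at 89.8°. The potato is at the same place in the wrist view as before the lift, and the cover was found hanging at z of about 0.14. I'll hand in.

```bash
python3 -c "
from rig import env
print(env.hand_in())"
```

```text
the job is handed in; nothing more can be done
None
```

I handed in the job at about 26 s with the cover hanging on the steel hook and the dish held level about 80 mm up, its tab towards the grill and the potato still in the middle; the hand-in returned no verdict.

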